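# Put the stacking rings back on their posts

## Task

Put the wooden stacking rings back on their toys: the two blue rings over the post of the blue stand and the two red rings over the post of the red stand, each time with the large ring lying flat at the bottom and the small ring flat on top of it. Leave the yellow ring, the dish, the pacifier case and the baby bottle where they are.

Things in the scene. Friction and masses are not known exactly. Their poses are not given: they have to be found in the camera images.
- blue_large_mid (a point): the large blue wooden stacking ring, flat on the dresser top: outside diameter 60 mm, 20 mm high, round hole of 32 mm diameter right through. This point is the centre of the hole, half-way up (10 mm over its underside). Loose, 24 to 49 g, same either way up
- blue_small_mid (a point): the small blue wooden stacking ring, flat on the dresser top: outside diameter 46 mm, 20 mm high, round hole of 32 mm diameter right through. This point is the centre of the hole, half-way up (10 mm over its underside). Loose, 14 to 28 g, same either way up
- red_large_mid (a point): the large red wooden stacking ring, flat on the dresser top: outside diameter 60 mm, 20 mm high, round hole of 32 mm diameter right through. This point is the centre of the hole, half-way up (10 mm over its underside). Loose, 24 to 49 g, same either way up
- red_small_mid (a point): the small red wooden stacking ring, flat on the dresser top: outside diameter 46 mm, 20 mm high, round hole of 32 mm diameter right through. This point is the centre of the hole, half-way up (10 mm over its underside). Loose, 14 to 28 g, same either way up
- blue_stand: the blue stacking stand, fixed to the dresser top: a blue round base plate, 80 mm in diameter and 12 mm thick, with a natural beech post of 15 mm diameter in its centre, whose round top is 60.5 mm over the dresser top. Origin: centre of the underside, on the dresser top; z up, along the post. The yaw means nothing
- red_stand: the red stacking stand, fixed to the dresser top: a red round base plate, 80 mm in diameter and 12 mm thick, with a natural beech post of 15 mm diameter in its centre, whose round top is 60.5 mm over the dresser top. Origin: centre of the underside, on the dresser top; z up, along the post. The yaw means nothing
- yellow_ring_mid (a point): a yellow ring from another toy, to be left alone: outside diameter 52 mm, 20 mm high, hole 32 mm; loose. This point is its centre, half-way up
- dish: a white ceramic dish, a round open bowl 88 mm across its rim and 28 mm high, loose, to be left alone. Origin: centre of the underside
- pacifier_case: a mint green plastic pacifier case with a shut clip lid, 56 mm (its x) by 66 mm (its y) and 43 mm high, loose, to be left alone. Origin: centre of the underside
- baby_bottle: an upright glass baby bottle with a mint collar and amber teat, 58 mm in diameter and 154 mm high, loose, to be left alone. It stands to the robot's right of all the other things listed. Origin: centre of the underside
Mind the look-alikes: they are no part of the job. Leave any pink look-alike of the part that bears blue_large_mid alone. Leave any turquoise look-alike of the part that bears red_large_mid alone.

How it is judged:
At the end, for the whole second after the job is handed in: On each stand lie its own colour's rings, large below, small on top: centres within 12 mm of the post's axis and 5 mm of their heights (22 mm over the dresser top for the large ring, 42 mm for the small), flat within 0.12 rad, at rest (under 20 mm/s) (horizontal distance between each of blue_large_mid, blue_small_mid and blue_stand below 0.012 m and z of blue_large_mid in the frame of blue_stand between 0.017 and 0.027 m and angle between the z axis of each of blue_large_mid, blue_small_mid and the z axis of blue_stand, either way round below 0.12 rad and linear speed of each of blue_large, blue_small, red_large, red_small below 0.02 m/s and z of blue_small_mid in the frame of blue_stand between 0.037 and 0.047 m and horizontal distance between each of red_large_mid, red_small_mid and red_stand below 0.012 m and z of red_large_mid in the frame of red_stand between 0.017 and 0.027 m and angle between the z axis of each of red_large_mid, red_small_mid and the z axis of red_stand, either way round below 0.12 rad and z of red_small_mid in the frame of red_stand between 0.037 and 0.047 m); the robot touches nothing.
It fails at once if the baby bottle is shifted by more than 20 mm (distance of baby_bottle from where it was at the start of the episode above 0.02 m).
It fails at once if the dish is shifted by more than 20 mm (distance of dish from where it was at the start of the episode above 0.02 m).
It fails at once if the pacifier case is shifted by more than 20 mm (distance of pacifier_case from where it was at the start of the episode above 0.02 m).
It fails at once if the yellow ring is shifted by more than 20 mm (distance of yellow_ring_mid from where it was at the start of the episode above 0.02 m).
It fails at once if the baby bottle is tipped (angle between baby_bottle's own z axis and vertical above 0.3 rad).
It also fails if it takes over 93 s, if anything falls off the work surface, if the arm or the gripper's body presses on something with over 40 N, if the wrist force passes 120 N, or if a joint passes its speed limit or range.

## Robot

A 7-joint arm with a two-finger parallel gripper is mounted at the origin on the work surface. World frame = base frame: x ahead of the robot, y to its left, z up, the work surface at z = 0. Lengths are in m, angles in rad, forces in N, time in s.
With the tool pointing down it reaches from about 0.4 to 0.85 m from the base axis. Payload 4.5 kg.
Tool frame: the origin (TCP) lies on the centre line of the jaws, within the pads' length; the fingertips stand 11 mm ahead of it and the grasp point (between the pads) lies 8 mm behind it; z points along the fingers, y is the direction in which the jaws open and shut (so a half turn about z gives the same grasp; the last joint's range is limited). The gripper opens to 88 mm and grips with 3 to 60 N. Pads are 18 mm wide; open, the fingers measure 123 mm over their backs; the gripper's body (75 mm by 187 mm) begins 45 mm behind the grasp point.
Start: joints at [0.034, 0.689, -0.195, 1.565, 0.157, 0.902, -0.215], TCP at [0.625, 0, 0.25] pointing down, gripper open.
Joint ranges: [-3.01, 3.01], [-0.46, 2.08], [-1.47, 1.51], [0.13, 2.56], [-1, 4.14], [0.04, 2.09], [-2.66, 2.66]. Speed limits (rad/s): [2.57, 2.57, 3.14, 3.14, 3.14, 3.14, 3.14].

## Interface

Orientations are given as a unit quaternion [x, y, z, w].
In Python, from plant import r, snapshot gives the robot as it stands.
- The arm moves only by the tool drive_tool, never from a script. Its argument "commands" is a list of rows, each an object of numbers: "wx", "wy", "wz": the turn, a rotation vector about the tool's x, y, z in rad; "dx", "dy", "dz": the shift along the tool's x, y, z in m; "claw": the opening, from 0 (shut) to 1 (fully open). A call has 1 to 12 rows; each row shifts and turns the commanded pose from where the row before left it, along the tool's axes as they then stand; what a row does not reach is not made up. A row lasts 1/10 s, in which the tool goes at most 50 mm and 8.59 degrees, less where a joint would pass 70% of its speed; a pose out of reach is approached as far as the arm can. A call is refused whole if a number of a shift passes 0.05 or a number of a turn 0.15, either way. A call with a gripper value outside its range is refused whole. The fingers move at their own pace and stop on an object; "grip_force" is the grip in N (left out, the last holds). Time passes only in rows, so rows that do not move let the fingers close. It gives the time, the measured TCP pose, the force and the opening at its end, in the units of the state.
- r.get_state(): the state, without advancing time (a new reading comes with each control period).
- snapshot(name): name is "scene" or "side" or "wrist"; returns a dict with "color" (384x512x3 uint8, red, green, blue), "fx", "fy", "cx", "cy" (pixels), "dist" ([k1, k2, p1, p2, k3] as OpenCV has them; the pictures are not rectified), "world_to_cam" (4x4, takes a point from world to camera coordinates); the wrist camera has in their place "T_tool_cam" (4x4, takes a point from camera to tool coordinates, whose origin is the TCP and whose axes are the flange's). Camera axes: x right, y up, looking along -z (the intrinsics and any distortion apply to the point x, -y, -z); pixel columns grow to the right and rows downward; lengths in m; the calibration is good to about 2 mm. A picture is of the moment at which its call begins: read the wrist's pose just before it. There is no depth.
- r.finish_job(): hands the job in, once; it reports no verdict.
The state is a dict: "clock": time; "q": joint angles; "qd": joint speeds; "joint_torque": joint torques, N m; "tool_pos": TCP position; "eef_rot": TCP orientation; "contact_force": force on the tool from outside, world axes, zero at the start; "moment": the same for the moment, N m; "opening": opening from 0.0 (shut) to 1.0 (fully open).
Only numpy, scipy, OpenCV 4.12 (cv2) and the standard library are available. Lean on these libraries where they do the work, as an engineer would, in place of code of your own. Each camera call takes 0.05 s, during which the arm holds its last target. There are 200 camera calls.

## Working session

There is one attempt and no reset: what is moved stays moved. The work goes in short steps, Python scripts to look and compute and a tool call to move; the robot and the scene stay as the last step left them, time stands still between calls to the robot, and variables do not carry over. Pictures are saved under pics/ and viewed, on a budget of 14 in all, crops included, one or two more only if the job needs it, and the job is handed in when it is done.

Besides the shell and the picture viewer there is one more tool, called after "Request:" as name(argument=value, ...) on one line, values as JSON. drive_tool: Moves the arm, as the interface text tells. Its arguments: {"type":"object","properties":{"commands":{"type":"array","items":{"type":"object","properties":{"wx":{"type":"number"},"wy":{"type":"number"},"wz":{"type":"number"},"dx":{"type":"number"},"dy":{"type":"number"},"dz":{"type":"number"},"claw":{"type":"number"}}}},"grip_force":{"type":"number"}},"required":["commands"]}

```bash
mkdir -p pics; ls
cat > h.py <<'E'
import numpy as np, cv2, json
from scipy.spatial.transform import Rotation as R
from plant import r, snapshot
def cam(name):
    s=r.get_state(); p=snapshot(name); p["state"]=s
    if "T_tool_cam" in p:
        T=np.eye(4);T[:3,:3]=R.from_quat(s["eef_rot"]).as_matrix();T[:3,3]=s["tool_pos"]
        p["c2w"]=T@np.array(p["T_tool_cam"])
    else: p["c2w"]=np.linalg.inv(np.array(p["world_to_cam"]))
    p["K"]=np.array([[p["fx"],0,p["cx"]],[0,p["fy"],p["cy"]],[0,0,1.]])
    return p
def save(p,fn): cv2.imwrite("pics/"+fn,cv2.cvtColor(p["color"],cv2.COLOR_RGB2BGR))
def px2w(p,uv,z):
    uv=np.array(uv,float).reshape(-1,1,2)
    n=cv2.undistortPoints(uv,p["K"],np.array(p["dist"],float))[:,0]
    d=np.c_[n[:,0],-n[:,1],-np.ones(len(n))]@p["c2w"][:3,:3].T
    o=p["c2w"][:3,3]
    return o+d*((z-o[2])/d[:,2])[:,None]
def w2px(p,w):
    c=(np.c_[np.atleast_2d(w),np.ones(len(np.atleast_2d(w)))]@np.linalg.inv(p["c2w"]).T)[:,:3]*[1,-1,-1]
    return cv2.projectPoints(c,np.zeros(3),np.zeros(3),p["K"],np.array(p["dist"],float))[0][:,0]
E
python3 - <<'E'
from h import *
for n in("scene","side","wrist"):
    p=cam(n);save(p,n+"0.png");print(n,p["fx"],p["c2w"].round(3).tolist(),p["dist"])
im=[cv2.imread(f"pics/{n}0.png") for n in("scene","side","wrist")]
s=r.get_state();print(s["tool_pos"],s["eef_rot"],R.from_quat(s["eef_rot"]).as_matrix().round(3),s["clock"],s["opening"])
E
```

```text
pics
scene 361.4883072594011 [[0.054, -0.627, 0.777, 1.21], [0.998, 0.049, -0.03, -0.116], [-0.019, 0.777, 0.629, 0.597], [0.0, 0.0, 0.0, 1.0]] [-0.11602916  0.          0.          0.          0.        ]
side 432.8768129188211 [[0.861, 0.333, -0.385, 0.105], [-0.509, 0.588, -0.629, -0.756], [0.017, 0.737, 0.676, 0.77], [0.0, 0.0, 0.0, 1.0]] [-0.09376231  0.          0.          0.          0.        ]
wrist 327.8553554208439 [[1.0, -0.001, 0.001, 0.624], [0.0, 0.961, 0.278, 0.071], [-0.001, -0.278, 0.961, 0.383], [0.0, 0.0, 0.0, 1.0]] [-0.07730875  0.          0.          0.          0.        ]
[ 6.24552246e-01 -1.78228352e-05  2.49126945e-01] [ 7.07054036e-01  7.07159197e-01 -5.21041523e-04 -4.34392894e-04] [[-0.     1.    -0.001]
 [ 1.     0.    -0.   ]
 [-0.    -0.001 -1.   ]] 0.15 1.0015715880821168
```

View pics/scene0.png

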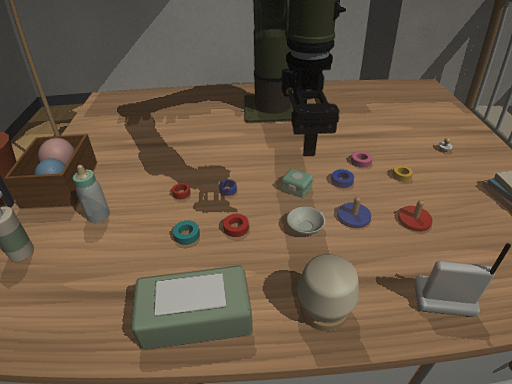

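View pics/side0.png

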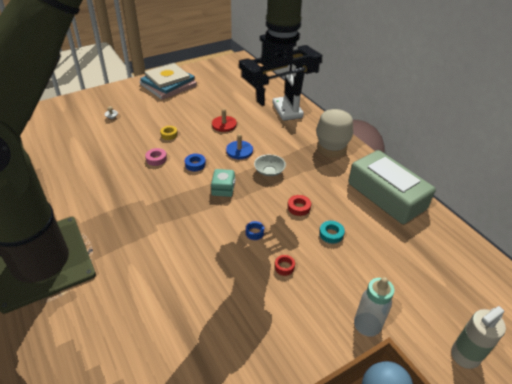

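View pics/wrist0.png

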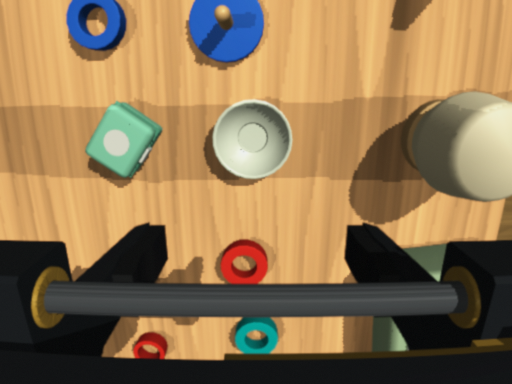

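Scene picture: blue large (343,178), blue small (228,187), red large (236,225) and red small (181,191). The stands are blue (355,214) and red (415,218). Look-alikes to avoid: pink ring (361,159), turquoise ring (186,232), yellow ring (402,173). The same layout appears in the side view; the wrist view shows red large (244,262), blue large (97,22), dish (252,139) and case (124,140).

```bash
cat >> h.py <<'E'
HUE={"blue":(108,130),"red":(0,6),"pink":(155,174),"turq":(82,97),"yellow":(22,32)}
def blobs(p,colname,amin=60,z=.02,smin=130):
    hsv=cv2.cvtColor(p["color"],cv2.COLOR_RGB2HSV)
    lo,hi=HUE[colname]
    m=cv2.inRange(hsv,(lo,smin,40),(hi,255,255))
    if colname=="red": m|=cv2.inRange(hsv,(175,smin,40),(180,255,255))
    cs,h=cv2.findContours(m,cv2.RETR_CCOMP,cv2.CHAIN_APPROX_NONE)
    out=[]
    for i,c in enumerate(cs):
        if h[0][i][3]>=0 or cv2.contourArea(c)<amin: continue
        hs=[cs[j] for j in range(len(cs)) if h[0][j][3]==i and cv2.contourArea(cs[j])>amin*.1]
        w=px2w(p,c[:,0],z)
        (cx,cy),rad=cv2.minEnclosingCircle(w[:,:2].astype(np.float32))
        d={"px":c[:,0].mean(0).round(0).tolist(),"c":(round(cx,4),round(cy,4)),"diam_mm":round(rad*2000,1),"cnt":c,"holes":hs}
        if hs:
            hw=px2w(p,max(hs,key=cv2.contourArea)[:,0],z)
            d["hole"]=hw[:,:2].mean(0).round(4).tolist()
        out.append(d)
    return out
E
python3 - <<'E'
from h import *
for n in("scene","side"):
    p=cam(n)
    for c in HUE:
        for b in blobs(p,c,z=.02): print(n,c,b["px"],b["c"],b["diam_mm"],b.get("hole"))
p=cam("scene")
a=cv2.resize(p["color"][140:250,160:450],None,fx=2.7,fy=2.7,interpolation=cv2.INTER_CUBIC)
cv2.imwrite("pics/crop1.png",cv2.cvtColor(a,cv2.COLOR_RGB2BGR))
E
```

```text
scene red [236.0, 225.0] (0.6189, -0.1393) 73.7 [0.6184, -0.1389]
scene red [415.0, 220.0] (0.6322, 0.2822) 84.4 None
scene red [181.0, 190.0] (0.4841, -0.2792) 65.8 [0.4799, -0.2747]
scene turq [188.0, 233.0] (0.6352, -0.2528) 73.6 [0.6268, -0.2544]
side blue [254.0, 230.0] (0.4618, -0.1657) 53.2 [0.4618, -0.1663]
side blue [195.0, 162.0] (0.4453, 0.1386) 72.7 [0.4472, 0.1375]
side blue [239.0, 149.0] (0.5817, 0.1275) 81.2 None
side red [284.0, 265.0] (0.4673, -0.2872) 56.1 [0.4675, -0.2862]
side red [299.0, 205.0] (0.6008, -0.1457) 74.4 [0.602, -0.1459]
side red [224.0, 123.0] (0.6056, 0.2704) 89.2 None
side turq [331.0, 232.0] (0.6165, -0.259) 68.5 [0.617, -0.2594]
side yellow [169.0, 132.0] (0.4349, 0.3095) 69.6 None
```

View pics/crop1.png

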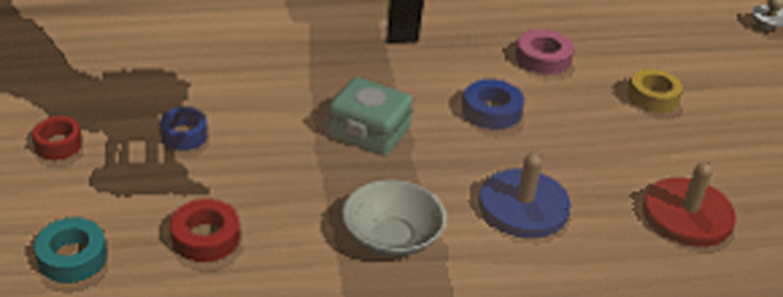

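The choice is clear: two dark-blue rings, two red rings and the two stands. Pink, turquoise and yellow are distinct, and the sizes match. Next I move over the left side for a wrist view of the stands and blue large.

Request:
drive_tool(commands=[{"dx": 0.05,"dy": -0.02},{"dx": 0.05,"dy": -0.02},{"dx": 0.05,"dy": -0.025},{},{}])

```text
validation failed for argument at $.co...
```

```bash
cat > look.py <<'E'
from h import *
import sys
p=cam("wrist");save(p,sys.argv[1]);print(p["state"]["tool_pos"].round(4) if hasattr(p["state"]["tool_pos"],"round") else p["state"]["tool_pos"],p["state"]["clock"])
for c in ("blue","red","pink","yellow","turq"):
    for b in blobs(p,c,amin=300):
        if b["holes"]:
            top=px2w(p,max(b["holes"],key=cv2.contourArea)[:,0],.02)[:,:2]
        print(c,b["px"],"outer@20",b["c"],b["diam_mm"],"outer@12",np.round(cv2.minEnclosingCircle(px2w(p,b["cnt"][:,0],.012)[:,:2].astype(np.float32))[0],4),"hole@20",b.get("hole"))
E
python3 look.py w1.png
```

```text
[0.6248 0.     0.2494] 0.3
blue [226.0, 26.0] outer@20 (0.5927, 0.1391) 76.4 outer@12 [0.592  0.1406] hole@20 [0.5904, 0.1455]
blue [95.0, 22.0] outer@20 (0.4563, 0.1456) 63.5 outer@12 [0.4526 0.1472] hole@20 [0.457, 0.1441]
red [150.0, 348.0] outer@20 (0.4737, -0.2697) 58.2 outer@12 [ 0.4704 -0.2772] hole@20 [0.4763, -0.2715]
red [243.0, 263.0] outer@20 (0.6085, -0.1364) 66.6 outer@12 [ 0.6082 -0.141 ] hole@20 [0.6089, -0.1349]
turq [256.0, 335.0] outer@20 (0.6242, -0.2468) 69.3 outer@12 [ 0.6243 -0.2538] hole@20 [0.6237, -0.2455]
```

View pics/w1.png

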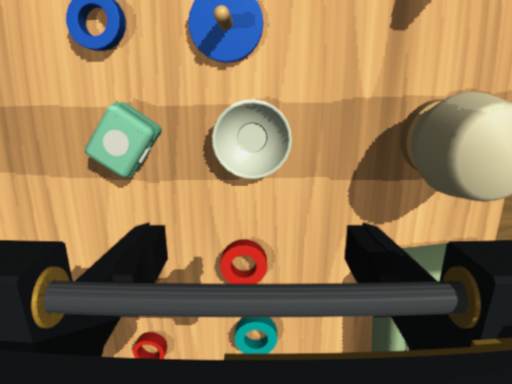

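The move was refused, so this is the same view as before. Probably the empty rows aren't allowed, so I'll give all the keys.

Request:
drive_tool(commands=[{"dx": 0.05,"dy": -0.02,"dz": 0,"wx": 0,"wy": 0,"wz": 0,"claw": 1},{"dx": 0.05,"dy": -0.02,"dz": 0,"wx": 0,"wy": 0,"wz": 0,"claw": 1},{"dx": 0.05,"dy": -0.025,"dz": 0,"wx": 0,"wy": 0,"wz": 0,"claw": 1},{"dx": 0,"dy": 0,"dz": 0,"wx": 0,"wy": 0,"wz": 0,"claw": 1},{"dx": 0,"dy": 0,"dz": 0,"wx": 0,"wy": 0,"wz": 0,"claw": 1}], grip_force=15)

```text
clock: 0.85
tool_pos: [0.565, 0.139, 0.2499]
eef_rot: [0.706, 0.708, 0.0, -0.0]
contact_force: [0.4, -0.1, -0.0]
opening: 1.004
```

```bash
python3 look.py w2.png
```

```text
[0.565  0.139  0.2499] 0.85
blue [187.0, 352.0] outer@20 (0.4688, -0.1425) 46.6 outer@12 [ 0.4667 -0.1503] hole@20 None
blue [158.0, 148.0] outer@20 (0.4545, 0.1472) 61.5 outer@12 [0.4521 0.1458] hole@20 [0.4555, 0.1476]
blue [279.0, 151.0] outer@20 (0.5912, 0.1432) 76.8 outer@12 [0.5918 0.1417] hole@20 [0.5935, 0.1379]
red [286.0, 343.0] outer@20 (0.6081, -0.1269) 61.4 outer@12 [ 0.6091 -0.1344] hole@20 None
red [305.0, 22.0] outer@20 (0.6144, 0.2827) 77.6 outer@12 [0.6155 0.2843] hole@20 None
yellow [141.0, 4.0] outer@20 (0.4455, 0.301) 43.1 outer@12 [0.4429 0.303 ] hole@20 None
```

View pics/w2.png

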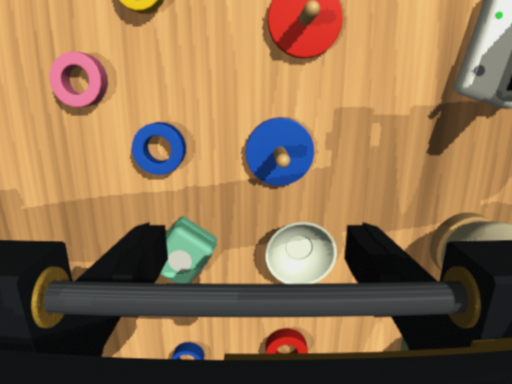

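Blue large is at (0.4545, 0.147) with diameter 61.5 (given 60), matching the side view to within parallax; the blue stand is at (0.592, 0.142). The pink ring (78,78) and case (188,250) are clear of the jaws along x. Reaching for blue large.

Request:
drive_tool(commands=[{"dx": 0.003,"dy": -0.037,"dz": 0.02,"wx": 0,"wy": 0,"wz": 0,"claw": 1},{"dx": 0.003,"dy": -0.037,"dz": 0.02,"wx": 0,"wy": 0,"wz": 0,"claw": 1},{"dx": 0.002,"dy": -0.036,"dz": 0.02,"wx": 0,"wy": 0,"wz": 0,"claw": 1},{"dx": 0,"dy": 0,"dz": 0.04,"wx": 0,"wy": 0,"wz": 0,"claw": 1},{"dx": 0,"dy": 0,"dz": 0.04,"wx": 0,"wy": 0,"wz": 0,"claw": 1},{"dx": 0,"dy": 0,"dz": 0.03,"wx": 0,"wy": 0,"wz": 0,"claw": 1},{"dx": 0,"dy": 0,"dz": 0.02,"wx": 0,"wy": 0,"wz": 0,"claw": 1},{"dx": 0,"dy": 0,"dz": 0,"wx": 0,"wy": 0,"wz": 0,"claw": 1},{"dx": 0,"dy": 0,"dz": 0,"wx": 0,"wy": 0,"wz": 0,"claw": 1}])

```text
clock: 1.8
tool_pos: [0.4564, 0.1442, 0.0598]
eef_rot: [0.708, 0.706, -0.0, 0.001]
contact_force: [0.1, 1.0, 0.3]
opening: 1.003
```

Request:
drive_tool(commands=[{"dx": 0.003,"dy": -0.002,"dz": 0.025,"wx": 0,"wy": 0,"wz": 0,"claw": 1},{"dx": 0,"dy": 0,"dz": 0.02,"wx": 0,"wy": 0,"wz": 0,"claw": 1},{"dx": 0,"dy": 0,"dz": 0,"wx": 0,"wy": 0,"wz": 0,"claw": 1},{"dx": 0,"dy": 0,"dz": 0,"wx": 0,"wy": 0,"wz": 0,"claw": 0.3},{"dx": 0,"dy": 0,"dz": 0,"wx": 0,"wy": 0,"wz": 0,"claw": 0.3},{"dx": 0,"dy": 0,"dz": 0,"wx": 0,"wy": 0,"wz": 0,"claw": 0.3},{"dx": 0,"dy": 0,"dz": 0,"wx": 0,"wy": 0,"wz": 0,"claw": 0.3},{"dx": 0,"dy": 0,"dz": 0,"wx": 0,"wy": 0,"wz": 0,"claw": 0.3}])

```text
clock: 2.6
tool_pos: [0.454, 0.1486, 0.0155]
eef_rot: [0.707, 0.707, 0.001, 0.0]
contact_force: [0.4, -0.3, 7.3]
opening: 0.668
```

Request:
drive_tool(commands=[{"dx": 0,"dy": 0,"dz": -0.03,"wx": 0,"wy": 0,"wz": 0,"claw": 0.3},{"dx": 0,"dy": 0,"dz": -0.04,"wx": 0,"wy": 0,"wz": 0,"claw": 0.3},{"dx": 0,"dy": 0,"dz": -0.03,"wx": 0,"wy": 0,"wz": 0,"claw": 0.3},{"dx": -0.002,"dy": 0.035,"dz": 0,"wx": 0,"wy": 0,"wz": 0,"claw": 0.3},{"dx": -0.002,"dy": 0.035,"dz": 0,"wx": 0,"wy": 0,"wz": 0,"claw": 0.3},{"dx": -0.001,"dy": 0.035,"dz": 0,"wx": 0,"wy": 0,"wz": 0,"claw": 0.3},{"dx": -0.002,"dy": 0.033,"dz": 0,"wx": 0,"wy": 0,"wz": 0,"claw": 0.3},{"dx": 0,"dy": 0,"dz": 0,"wx": 0,"wy": 0,"wz": 0,"claw": 0.3},{"dx": 0,"dy": 0,"dz": 0,"wx": 0,"wy": 0,"wz": 0,"claw": 0.3}])

```text
clock: 3.5
tool_pos: [0.591, 0.1411, 0.1144]
eef_rot: [0.707, 0.707, -0.0, -0.0]
contact_force: [-1.1, -0.6, -0.7]
opening: 0.668
```

```bash
python3 look.py w3.png
python3 - <<'E'
from h import *
p=cam("side");save(p,"s3.png")
a=np.hstack([cv2.imread("pics/w3.png")[100:384,100:420],cv2.resize(cv2.imread("pics/s3.png")[40:220,150:350],(320,284))]);cv2.imwrite("pics/m3.png",a)
E
```

```text
[0.591  0.1411 0.1144] 3.5
blue [256.0, 221.0] outer@20 (0.5895, 0.115) 136.6 outer@12 [0.5895 0.1116] hole@20 [0.5902, 0.0934]
red [292.0, 14.0] outer@20 (0.6138, 0.2688) 70.1 outer@12 [0.6146 0.2708] hole@20 None
```

View pics/m3.png

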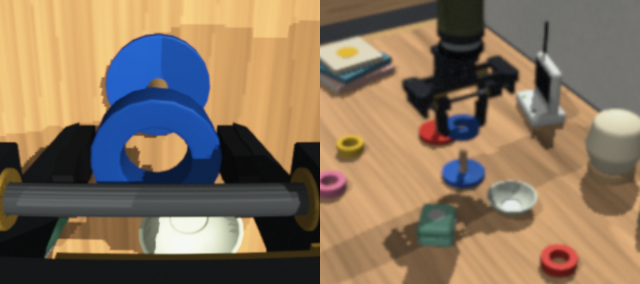

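The ring is held between the jaws (hole about (257,252)), with the post just behind it at (258,185). I'll check y numerically.

Run:
```python
from h import *
p=cam("wrist")
print("stand far edge",px2w(p,[[258,135]],.012))
z=p["state"]["tool_pos"][2]
# ring top z ~ tcp-0.0155+.02
zt=z-.0155+.02
print("hole L,R,bottom?,ring top edge", px2w(p,[[218,250],[289,250],[256,187]],zt).round(4))
```

```text
stand far edge [[0.59026974 0.18201466 0.012     ]]
hole L,R,bottom?,ring top edge [[0.5723 0.1459 0.119 ]
 [0.6034 0.146  0.119 ]
 [0.5889 0.1748 0.119 ]]
```

Stand centre is about (0.591, 0.142) and the ring about (0.588, 0.145). I correct by 3 mm each way and lower.

Request:
drive_tool(commands=[{"dx": -0.003,"dy": 0.003,"dz": 0.02,"wx": 0,"wy": 0,"wz": 0,"claw": 0.3},{"dx": 0,"dy": 0,"dz": 0.025,"wx": 0,"wy": 0,"wz": 0,"claw": 0.3},{"dx": 0,"dy": 0,"dz": 0.025,"wx": 0,"wy": 0,"wz": 0,"claw": 0.3},{"dx": 0,"dy": 0,"dz": 0.015,"wx": 0,"wy": 0,"wz": 0,"claw": 0.3},{"dx": 0,"dy": 0,"dz": 0,"wx": 0,"wy": 0,"wz": 0,"claw": 0.3},{"dx": 0,"dy": 0,"dz": 0,"wx": 0,"wy": 0,"wz": 0,"claw": 0.3}])

```text
clock: 4.25
tool_pos: [0.5943, 0.1389, 0.0302]
eef_rot: [0.707, 0.707, -0.0, -0.0]
contact_force: [0.2, -0.4, -0.7]
opening: 0.665
```

Request:
drive_tool(commands=[{"dx": 0,"dy": 0,"dz": 0.001,"wx": 0,"wy": 0,"wz": 0,"claw": 0.95},{"dx": 0,"dy": 0,"dz": 0,"wx": 0,"wy": 0,"wz": 0,"claw": 0.95},{"dx": 0,"dy": 0,"dz": 0,"wx": 0,"wy": 0,"wz": 0,"claw": 0.95},{"dx": 0,"dy": 0,"dz": -0.03,"wx": 0,"wy": 0,"wz": 0,"claw": 1},{"dx": 0,"dy": 0,"dz": -0.05,"wx": 0,"wy": 0,"wz": 0,"claw": 1},{"dx": 0,"dy": 0,"dz": -0.05,"wx": 0,"wy": 0,"wz": 0,"claw": 1},{"dx": -0.04,"dy": 0,"dz": -0.03,"wx": 0,"wy": 0,"wz": 0,"claw": 1},{"dx": 0,"dy": 0,"dz": 0,"wx": 0,"wy": 0,"wz": 0,"claw": 1}])

```text
clock: 5.05
tool_pos: [0.5978, 0.0922, 0.1938]
eef_rot: [0.71, 0.704, 0.002, 0.005]
contact_force: [0.3, -0.9, -1.0]
opening: 1.001
```

```bash
python3 look.py w4.png;python3 - <<'E'
from h import *
p=cam("side");save(p,"s4.png")
a=np.hstack([cv2.imread("pics/w4.png")[20:300,120:440],cv2.resize(cv2.imread("pics/s4.png")[80:220,150:310],(320,280))]);cv2.imwrite("pics/m4.png",a)
E
```

```text
[0.5978 0.0922 0.1938] 5.05
blue [153.0, 353.0] outer@20 (0.4738, -0.1386) 41.2 outer@12 [ 0.4706 -0.1464] hole@20 None
blue [248.0, 112.0] outer@20 (0.5916, 0.143) 75.6 outer@12 [0.5915 0.1424] hole@20 [0.5914, 0.1406]
red [265.0, 342.0] outer@20 (0.608, -0.1245) 59.2 outer@12 [ 0.6083 -0.132 ] hole@20 None
pink [27.0, 35.0] outer@20 (0.3789, 0.2207) 54.1 outer@12 [0.3732 0.2222] hole@20 None
```

View pics/m4.png

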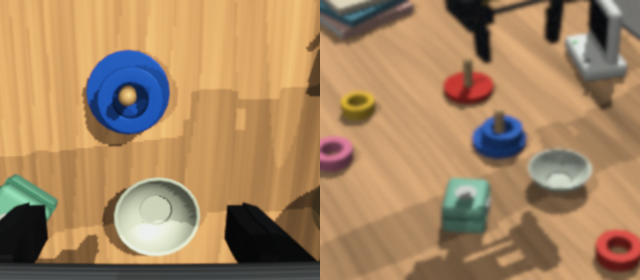

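Request:
drive_tool(commands=[{"dx": -0.05,"dy": 0,"dz": -0.01,"wx": 0,"wy": 0,"wz": 0,"claw": 1},{"dx": -0.05,"dy": 0,"dz": -0.01,"wx": 0,"wy": 0,"wz": 0,"claw": 1},{"dx": -0.05,"dy": -0.01,"dz": -0.01,"wx": 0,"wy": 0,"wz": 0,"claw": 1},{"dx": -0.05,"dy": -0.01,"dz": 0,"wx": 0,"wy": 0,"wz": 0,"claw": 1},{"dx": -0.05,"dy": -0.01,"dz": 0,"wx": 0,"wy": 0,"wz": 0,"claw": 1},{"dx": -0.05,"dy": -0.01,"dz": 0,"wx": 0,"wy": 0,"wz": 0,"claw": 1},{"dx": -0.04,"dy": -0.01,"dz": 0,"wx": 0,"wy": 0,"wz": 0,"claw": 1},{"dx": -0.03,"dy": 0,"dz": 0,"wx": 0,"wy": 0,"wz": 0,"claw": 1},{"dx": 0,"dy": 0,"dz": 0,"wx": 0,"wy": 0,"wz": 0,"claw": 1},{"dx": 0,"dy": 0,"dz": 0,"wx": 0,"wy": 0,"wz": 0,"claw": 1}])

```text
clock: 6.15
tool_pos: [0.5453, -0.2636, 0.2168]
eef_rot: [0.707, 0.707, 0.0, -0.001]
contact_force: [-0.3, 0.7, -0.9]
opening: 0.999
```

```bash
python3 look.py w5.png
```

```text
[ 0.5453 -0.2636  0.2168] 6.15
blue [177.0, 58.0] outer@20 (0.4686, -0.1611) 45.8 outer@12 [ 0.4668 -0.1604] hole@20 [0.4694, -0.161]
red [188.0, 178.0] outer@20 (0.4739, -0.2801) 49.0 outer@12 [ 0.4722 -0.2822] hole@20 [0.4743, -0.2793]
red [322.0, 36.0] outer@20 (0.6069, -0.1415) 60.6 outer@12 [ 0.6084 -0.1403] hole@20 [0.6062, -0.1425]
turq [332.0, 153.0] outer@20 (0.6221, -0.2537) 60.4 outer@12 [ 0.624  -0.2552] hole@20 [0.6229, -0.2538]
```

View pics/w5.png

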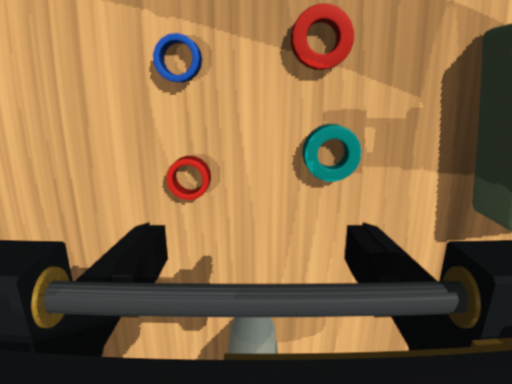

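Blue large sits around the post, flat on the base. Blue small is at (0.469, -0.161) with diameter 46, red small (0.474, -0.280) and red large (0.607, -0.142) with diameter 60, so the sizes check. Next is blue small at pixel (177,58).

Request:
drive_tool(commands=[{"dx": 0.035,"dy": -0.026,"dz": 0.015,"wx": 0,"wy": 0,"wz": 0,"claw": 1},{"dx": 0.035,"dy": -0.026,"dz": 0.03,"wx": 0,"wy": 0,"wz": 0,"claw": 1},{"dx": 0.033,"dy": -0.024,"dz": 0.03,"wx": 0,"wy": 0,"wz": 0,"claw": 1},{"dx": 0,"dy": 0,"dz": 0.04,"wx": 0,"wy": 0,"wz": 0,"claw": 1},{"dx": 0,"dy": 0,"dz": 0.04,"wx": 0,"wy": 0,"wz": 0,"claw": 1},{"dx": 0,"dy": 0,"dz": 0,"wx": 0,"wy": 0,"wz": 0,"claw": 1},{"dx": 0,"dy": 0,"dz": 0,"wx": 0,"wy": 0,"wz": 0,"claw": 1}])

```text
clock: 6.9
tool_pos: [0.4713, -0.1623, 0.0651]
eef_rot: [0.706, 0.708, -0.0, -0.001]
contact_force: [0.2, 0.1, -0.2]
opening: 0.996
```

Request:
drive_tool(commands=[{"dx": 0.001,"dy": -0.002,"dz": 0.025,"wx": 0,"wy": 0,"wz": 0,"claw": 1},{"dx": 0,"dy": 0,"dz": 0.024,"wx": 0,"wy": 0,"wz": 0,"claw": 1},{"dx": 0,"dy": 0,"dz": 0,"wx": 0,"wy": 0,"wz": 0,"claw": 1},{"dx": 0,"dy": 0,"dz": 0,"wx": 0,"wy": 0,"wz": 0,"claw": 0.2},{"dx": 0,"dy": 0,"dz": 0,"wx": 0,"wy": 0,"wz": 0,"claw": 0.2},{"dx": 0,"dy": 0,"dz": 0,"wx": 0,"wy": 0,"wz": 0,"claw": 0.2},{"dx": 0,"dy": 0,"dz": 0,"wx": 0,"wy": 0,"wz": 0,"claw": 0.2},{"dx": 0,"dy": 0,"dz": 0,"wx": 0,"wy": 0,"wz": 0,"claw": 0.2},{"dx": 0,"dy": 0,"dz": 0,"wx": 0,"wy": 0,"wz": 0,"claw": 0.2}])

```text
clock: 7.8
tool_pos: [0.4693, -0.1631, 0.0163]
eef_rot: [0.707, 0.707, 0.0, 0.0]
contact_force: [0.1, -0.7, 3.8]
opening: 0.511
```

Opening of 45 mm means the 46 mm ring is held. Lift and carry to the blue stand.

Request:
drive_tool(commands=[{"dx": 0,"dy": 0,"dz": -0.03,"wx": 0,"wy": 0,"wz": 0,"claw": 0.2},{"dx": 0,"dy": 0,"dz": -0.04,"wx": 0,"wy": 0,"wz": 0,"claw": 0.2},{"dx": 0.02,"dy": 0,"dz": -0.045,"wx": 0,"wy": 0,"wz": 0,"claw": 0.2},{"dx": 0.04,"dy": 0.018,"dz": 0,"wx": 0,"wy": 0,"wz": 0,"claw": 0.2},{"dx": 0.04,"dy": 0.018,"dz": 0,"wx": 0,"wy": 0,"wz": 0,"claw": 0.2},{"dx": 0.045,"dy": 0.018,"dz": 0,"wx": 0,"wy": 0,"wz": 0,"claw": 0.2},{"dx": 0.045,"dy": 0.018,"dz": 0,"wx": 0,"wy": 0,"wz": 0,"claw": 0.2},{"dx": 0.045,"dy": 0.018,"dz": 0,"wx": 0,"wy": 0,"wz": 0,"claw": 0.2},{"dx": 0.04,"dy": 0.018,"dz": 0,"wx": 0,"wy": 0,"wz": 0,"claw": 0.2},{"dx": 0.03,"dy": 0.015,"dz": 0,"wx": 0,"wy": 0,"wz": 0,"claw": 0.2},{"dx": 0,"dy": 0,"dz": 0,"wx": 0,"wy": 0,"wz": 0,"claw": 0.2},{"dx": 0,"dy": 0,"dz": 0,"wx": 0,"wy": 0,"wz": 0,"claw": 0.2}])

```text
clock: 9.0
tool_pos: [0.5917, 0.1423, 0.1306]
eef_rot: [0.707, 0.708, -0.001, -0.0]
contact_force: [0.4, -1.3, -0.8]
opening: 0.516
```

```bash
cat > held.py <<'E'
from h import *
import sys
# held ring: outer top-rim; hole ends. usage: held.py colour fn offset(tcp - ring bottom)
p=cam("wrist");save(p,sys.argv[2]);zt=p["state"]["tool_pos"][2]-float(sys.argv[3])+.02
print(p["state"]["tool_pos"],p["state"]["clock"],p["state"]["opening"])
for b in blobs(p,sys.argv[1],amin=150):
    print(b["px"],[ (cv2.boundingRect(h),px2w(p,h[:,0],zt)[:,:2].mean(0).round(4).tolist()) for h in b["holes"]],"bbox",cv2.boundingRect(b["cnt"]))
E
python3 held.py blue w6.png .0163
```

```text
[0.591676   0.14234305 0.13057956] 9.0 0.5162619135552622
[256.0, 213.0] [((222, 223, 68, 42), [0.5908, 0.1495]), ((246, 176, 23, 18), [0.5914, 0.1758])] bbox (205, 134, 101, 150)
```

View pics/w6.png

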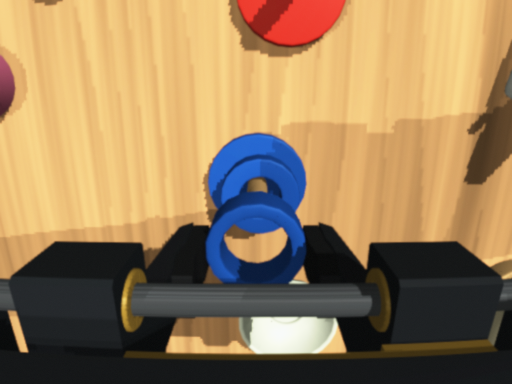

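Run:
```python
from h import *
p=cam("wrist");zt=p["state"]["tool_pos"][2]-.0163+.02
print(px2w(p,[[256,192],[206,238],[306,238],[222,238],[290,238]],zt).round(4))
print("stand",px2w(p,[[257,133.5],[208.5,180],[306,180]],.012).round(4))
print("large far",px2w(p,[[256,154]],.032).round(4))
```

```text
[[0.5907 0.1713 0.1343]
 [0.5689 0.1502 0.1343]
 [0.6125 0.1502 0.1343]
 [0.5759 0.1503 0.1343]
 [0.6055 0.1503 0.1343]]
stand [[0.5915 0.1798 0.012 ]
 [0.5528 0.1427 0.012 ]
 [0.6308 0.1427 0.012 ]]
large far [[0.5908 0.1676 0.032 ]]
```

Small ring centre is about (0.591, 0.148), post about (0.592, 0.141). I shift y by -5 mm and lower.

Request:
drive_tool(commands=[{"dx": -0.005,"dy": 0.001,"dz": 0,"wx": 0,"wy": 0,"wz": 0,"claw": 0.2},{"dx": 0,"dy": 0,"dz": 0.025,"wx": 0,"wy": 0,"wz": 0,"claw": 0.2},{"dx": 0,"dy": 0,"dz": 0.03,"wx": 0,"wy": 0,"wz": 0,"claw": 0.2},{"dx": 0,"dy": 0,"dz": 0.024,"wx": 0,"wy": 0,"wz": 0,"claw": 0.2},{"dx": 0,"dy": 0,"dz": 0,"wx": 0,"wy": 0,"wz": 0,"claw": 0.2},{"dx": 0,"dy": 0,"dz": 0,"wx": 0,"wy": 0,"wz": 0,"claw": 0.2}])

```text
clock: 9.7
tool_pos: [0.5931, 0.1357, 0.0523]
eef_rot: [0.708, 0.707, -0.001, 0.0]
contact_force: [-0.2, 0.5, 0.4]
opening: 0.515
```

Request:
drive_tool(commands=[{"dx": 0,"dy": 0,"dz": 0.002,"wx": 0,"wy": 0,"wz": 0,"claw": 0.2},{"dx": 0,"dy": 0,"dz": 0,"wx": 0,"wy": 0,"wz": 0,"claw": 0.9},{"dx": 0,"dy": 0,"dz": 0,"wx": 0,"wy": 0,"wz": 0,"claw": 0.9},{"dx": 0,"dy": 0,"dz": 0,"wx": 0,"wy": 0,"wz": 0,"claw": 0.9},{"dx": 0,"dy": 0,"dz": -0.03,"wx": 0,"wy": 0,"wz": 0,"claw": 1},{"dx": 0,"dy": 0,"dz": -0.05,"wx": 0,"wy": 0,"wz": 0,"claw": 1},{"dx": -0.02,"dy": 0,"dz": -0.05,"wx": 0,"wy": 0,"wz": 0,"claw": 1},{"dx": -0.03,"dy": 0,"dz": -0.02,"wx": 0,"wy": 0,"wz": 0,"claw": 1},{"dx": 0,"dy": 0,"dz": 0,"wx": 0,"wy": 0,"wz": 0,"claw": 1}])

```text
clock: 10.6
tool_pos: [0.5956, 0.0829, 0.2003]
eef_rot: [0.709, 0.705, 0.001, 0.004]
contact_force: [-0.4, -0.5, -0.5]
opening: 1.001
```

```bash
python3 look.py w7.png;python3 - <<'E'
from h import *
p=cam("side");save(p,"s7.png")
a=np.hstack([cv2.imread("pics/w7.png")[0:280,120:440],cv2.resize(cv2.imread("pics/s7.png")[80:220,150:310],(320,280))]);cv2.imwrite("pics/m7.png",a)
E
```

```text
[0.5956 0.0829 0.2003] 10.6
blue [250.0, 102.0] outer@20 (0.5915, 0.1428) 75.6 outer@12 [0.5914 0.1425] hole@20 [0.5914, 0.1412]
red [267.0, 338.0] outer@20 (0.6081, -0.128) 66.6 outer@12 [ 0.6085 -0.1352] hole@20 [0.6077, -0.1303]
pink [33.0, 29.0] outer@20 (0.3831, 0.2173) 51.9 outer@12 [0.3777 0.2189] hole@20 None
```

View pics/m7.png

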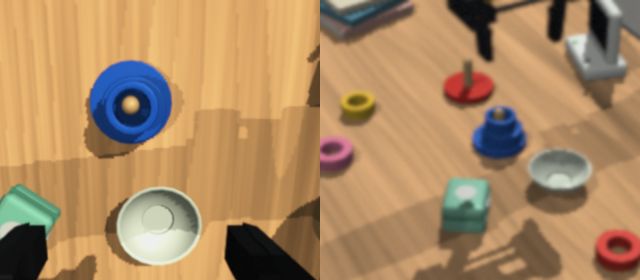

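The blue stack is complete: both rings concentric and flat around the post at (250,102). Now red large.

Request:
drive_tool(commands=[{"dx": -0.04,"dy": 0.002,"dz": 0,"wx": 0,"wy": 0,"wz": 0,"claw": 1},{"dx": -0.045,"dy": 0.002,"dz": 0,"wx": 0,"wy": 0,"wz": 0,"claw": 1},{"dx": -0.045,"dy": 0.002,"dz": 0,"wx": 0,"wy": 0,"wz": 0,"claw": 1},{"dx": -0.045,"dy": 0.002,"dz": 0.025,"wx": 0,"wy": 0,"wz": 0,"claw": 1},{"dx": -0.04,"dy": 0.002,"dz": 0.03,"wx": 0,"wy": 0,"wz": 0,"claw": 1},{"dx": -0.01,"dy": 0.001,"dz": 0.04,"wx": 0,"wy": 0,"wz": 0,"claw": 1},{"dx": 0,"dy": 0,"dz": 0.04,"wx": 0,"wy": 0,"wz": 0,"claw": 1},{"dx": 0,"dy": 0,"dz": 0,"wx": 0,"wy": 0,"wz": 0,"claw": 1},{"dx": 0,"dy": 0,"dz": 0,"wx": 0,"wy": 0,"wz": 0,"claw": 1}])

```text
clock: 11.6
tool_pos: [0.6038, -0.1332, 0.0615]
eef_rot: [0.706, 0.708, -0.0, -0.001]
contact_force: [0.2, -0.3, 0.7]
opening: 0.998
```

Request:
drive_tool(commands=[{"dx": -0.0085,"dy": 0.003,"dz": 0.005,"wx": 0,"wy": 0,"wz": 0,"claw": 1},{"dx": 0,"dy": 0,"dz": 0.02,"wx": 0,"wy": 0,"wz": 0,"claw": 1},{"dx": 0,"dy": 0,"dz": 0.02,"wx": 0,"wy": 0,"wz": 0,"claw": 1},{"dx": 0,"dy": 0,"dz": 0,"wx": 0,"wy": 0,"wz": 0,"claw": 1},{"dx": 0,"dy": 0,"dz": 0,"wx": 0,"wy": 0,"wz": 0,"claw": 0.3},{"dx": 0,"dy": 0,"dz": 0,"wx": 0,"wy": 0,"wz": 0,"claw": 0.3},{"dx": 0,"dy": 0,"dz": 0,"wx": 0,"wy": 0,"wz": 0,"claw": 0.3},{"dx": 0,"dy": 0,"dz": 0,"wx": 0,"wy": 0,"wz": 0,"claw": 0.3},{"dx": 0,"dy": 0,"dz": 0,"wx": 0,"wy": 0,"wz": 0,"claw": 0.3}])

```text
clock: 12.5
tool_pos: [0.6079, -0.1438, 0.0182]
eef_rot: [0.707, 0.707, 0.001, 0.001]
contact_force: [-0.3, -0.4, 4.6]
opening: 0.67
```

Request:
drive_tool(commands=[{"dx": 0,"dy": 0,"dz": -0.03,"wx": 0,"wy": 0,"wz": 0,"claw": 0.3},{"dx": 0,"dy": 0,"dz": -0.045,"wx": 0,"wy": 0,"wz": 0,"claw": 0.3},{"dx": 0.02,"dy": 0,"dz": -0.045,"wx": 0,"wy": 0,"wz": 0,"claw": 0.3},{"dx": 0.045,"dy": 0.001,"dz": -0.01,"wx": 0,"wy": 0,"wz": 0,"claw": 0.3},{"dx": 0.05,"dy": 0.001,"dz": 0,"wx": 0,"wy": 0,"wz": 0,"claw": 0.3},{"dx": 0.05,"dy": 0.001,"dz": 0,"wx": 0,"wy": 0,"wz": 0,"claw": 0.3},{"dx": 0.05,"dy": 0.001,"dz": 0,"wx": 0,"wy": 0,"wz": 0,"claw": 0.3},{"dx": 0.05,"dy": 0.001,"dz": 0,"wx": 0,"wy": 0,"wz": 0,"claw": 0.3},{"dx": 0.05,"dy": 0.001,"dz": 0,"wx": 0,"wy": 0,"wz": 0,"claw": 0.3},{"dx": 0.05,"dy": 0.001,"dz": 0,"wx": 0,"wy": 0,"wz": 0,"claw": 0.3},{"dx": 0,"dy": 0,"dz": 0,"wx": 0,"wy": 0,"wz": 0,"claw": 0.3},{"dx": 0,"dy": 0,"dz": 0,"wx": 0,"wy": 0,"wz": 0,"claw": 0.3}])

```text
clock: 13.7
tool_pos: [0.6133, 0.2232, 0.1469]
eef_rot: [0.706, 0.708, -0.0, -0.0]
contact_force: [0.6, -1.4, 0.4]
opening: 0.676
```

```bash
python3 held.py red w8.png .0182
```

```text
[0.61332641 0.22318741 0.14691692] 13.7 0.6761417959069773
[256.0, 237.0] [((223, 215, 66, 48), [0.6122, 0.2318])] bbox (190, 177, 132, 107)
[260.0, 101.0] [((249, 92, 24, 25), [0.6141, 0.2895])] bbox (211, 51, 99, 100)
```

View pics/w8.png

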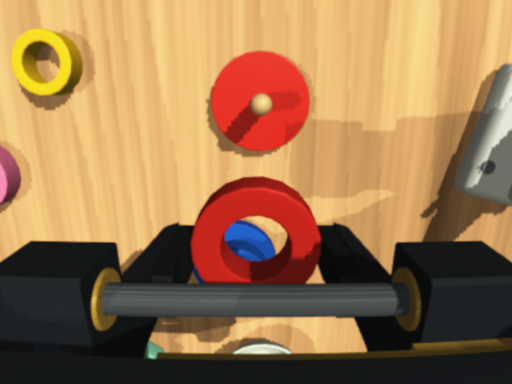

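Run:
```python
from h import *
p=cam("wrist");zt=p["state"]["tool_pos"][2]-.0182+.02
print("ring",px2w(p,[[257,177],[191,245],[322,245]],zt).round(4))
print("stand",px2w(p,[[260,50.5],[260,151],[210.5,101],[310,101]],.012).round(4))
```

```text
ring [[0.6135 0.257  0.1487]
 [0.5841 0.2257 0.1487]
 [0.6425 0.2257 0.1487]]
stand [[0.6163 0.3218 0.012 ]
 [0.6166 0.243  0.012 ]
 [0.5769 0.2835 0.012 ]
 [0.6565 0.2836 0.012 ]]
```

Red stand centre is (0.6166, 0.2825) with measured diameter 79; the ring is at (0.613, 0.226).

Request:
drive_tool(commands=[{"dx": 0.028,"dy": 0.002,"dz": 0,"wx": 0,"wy": 0,"wz": 0,"claw": 0.3},{"dx": 0.028,"dy": 0.002,"dz": 0,"wx": 0,"wy": 0,"wz": 0,"claw": 0.3},{"dx": 0,"dy": 0,"dz": 0,"wx": 0,"wy": 0,"wz": 0,"claw": 0.3},{"dx": 0,"dy": 0,"dz": 0.03,"wx": 0,"wy": 0,"wz": 0,"claw": 0.3},{"dx": 0,"dy": 0,"dz": 0,"wx": 0,"wy": 0,"wz": 0,"claw": 0.3}])

```text
clock: 14.3
tool_pos: [0.6163, 0.2731, 0.114]
eef_rot: [0.708, 0.706, -0.004, -0.0]
contact_force: [-1.1, 0.3, -1.0]
opening: 0.677
```

Request:
drive_tool(commands=[{"dx": 0.006,"dy": 0,"dz": 0,"wx": 0,"wy": 0,"wz": 0,"claw": 0.3},{"dx": 0,"dy": 0,"dz": 0.02,"wx": 0,"wy": 0,"wz": 0,"claw": 0.3},{"dx": 0,"dy": 0,"dz": 0.025,"wx": 0,"wy": 0,"wz": 0,"claw": 0.3},{"dx": 0,"dy": 0,"dz": 0.02,"wx": 0,"wy": 0,"wz": 0,"claw": 0.3},{"dx": 0,"dy": 0,"dz": 0.013,"wx": 0,"wy": 0,"wz": 0,"claw": 0.3},{"dx": 0,"dy": 0,"dz": 0,"wx": 0,"wy": 0,"wz": 0,"claw": 0.3}])

```text
clock: 14.9
tool_pos: [0.6177, 0.2825, 0.0383]
eef_rot: [0.707, 0.707, -0.001, -0.0]
contact_force: [-1.5, -1.0, 0.1]
opening: 0.673
```

Request:
drive_tool(commands=[{"dx": -0.002,"dy": 0,"dz": 0.006,"wx": 0,"wy": 0,"wz": 0,"claw": 0.3},{"dx": 0,"dy": 0,"dz": 0,"wx": 0,"wy": 0,"wz": 0,"claw": 0.3},{"dx": 0,"dy": 0,"dz": 0,"wx": 0,"wy": 0,"wz": 0,"claw": 0.95},{"dx": 0,"dy": 0,"dz": 0,"wx": 0,"wy": 0,"wz": 0,"claw": 0.95},{"dx": 0,"dy": 0,"dz": 0,"wx": 0,"wy": 0,"wz": 0,"claw": 0.95},{"dx": 0,"dy": 0,"dz": -0.03,"wx": 0,"wy": 0,"wz": 0,"claw": 1},{"dx": 0,"dy": 0,"dz": -0.05,"wx": 0,"wy": 0,"wz": 0,"claw": 1},{"dx": -0.02,"dy": 0,"dz": -0.05,"wx": 0,"wy": 0,"wz": 0,"claw": 1},{"dx": -0.04,"dy": 0,"dz": -0.02,"wx": 0,"wy": 0,"wz": 0,"claw": 1},{"dx": 0,"dy": 0,"dz": 0,"wx": 0,"wy": 0,"wz": 0,"claw": 1}])

```text
clock: 15.9
tool_pos: [0.6217, 0.2155, 0.184]
eef_rot: [0.71, 0.704, 0.001, 0.004]
contact_force: [-0.1, -0.6, 0.2]
opening: 1.003
```

```bash
python3 look.py w9.png;python3 - <<'E'
from h import *
p=cam("side");save(p,"s9.png")
a=np.hstack([cv2.imread("pics/w9.png")[0:280,120:440],cv2.resize(cv2.imread("pics/s9.png")[80:220,150:310],(320,280))]);cv2.imwrite("pics/m9.png",a)
E
```

```text
[0.6217 0.2155 0.184 ] 15.9
blue [226.0, 236.0] outer@20 (0.5917, 0.1439) 87.5 outer@12 [0.591 0.14 ] hole@20 [0.5889, 0.1286]
red [247.0, 89.0] outer@20 (0.6155, 0.2867) 76.6 outer@12 [0.6153 0.2867] hole@20 [0.6148, 0.2871]
pink [19.0, 157.0] outer@20 (0.3828, 0.2279) 53.7 outer@12 [0.3764 0.2263] hole@20 None
yellow [56.0, 57.0] outer@20 (0.4471, 0.3195) 58.4 outer@12 [0.4424 0.3204] hole@20 [0.4483, 0.3183]
```

View pics/m9.png

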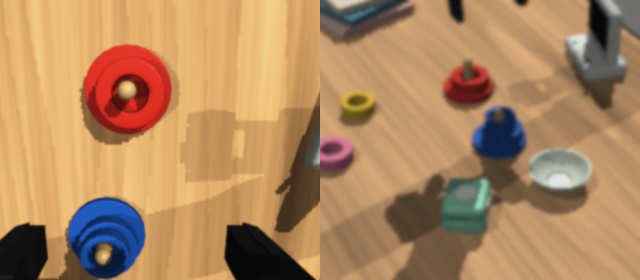

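Red large is seated on its stand, flat around the post at (247,89); the blue stack is unchanged. Now red small at (0.474, -0.280).

Request:
drive_tool(commands=[{"dx": -0.04,"dy": -0.014,"dz": 0,"wx": 0,"wy": 0,"wz": 0,"claw": 1},{"dx": -0.048,"dy": -0.014,"dz": 0,"wx": 0,"wy": 0,"wz": 0,"claw": 1},{"dx": -0.048,"dy": -0.014,"dz": 0,"wx": 0,"wy": 0,"wz": 0,"claw": 1},{"dx": -0.048,"dy": -0.014,"dz": 0,"wx": 0,"wy": 0,"wz": 0,"claw": 1},{"dx": -0.048,"dy": -0.014,"dz": 0,"wx": 0,"wy": 0,"wz": 0,"claw": 1},{"dx": -0.048,"dy": -0.014,"dz": 0,"wx": 0,"wy": 0,"wz": 0,"claw": 1},{"dx": -0.048,"dy": -0.014,"dz": 0,"wx": 0,"wy": 0,"wz": 0,"claw": 1},{"dx": -0.048,"dy": -0.014,"dz": 0,"wx": 0,"wy": 0,"wz": 0,"claw": 1},{"dx": -0.045,"dy": -0.014,"dz": 0,"wx": 0,"wy": 0,"wz": 0,"claw": 1},{"dx": -0.03,"dy": -0.01,"dz": 0,"wx": 0,"wy": 0,"wz": 0,"claw": 1},{"dx": 0,"dy": 0,"dz": 0,"wx": 0,"wy": 0,"wz": 0,"claw": 1},{"dx": 0,"dy": 0,"dz": 0,"wx": 0,"wy": 0,"wz": 0,"claw": 1}])

```text
clock: 17.2
tool_pos: [0.4824, -0.2275, 0.1789]
eef_rot: [0.707, 0.707, 0.0, -0.001]
contact_force: [0.0, -0.0, -0.4]
opening: 0.999
```

Request:
drive_tool(commands=[{"dx": -0.03,"dy": -0.005,"dz": 0.02,"wx": 0,"wy": 0,"wz": 0,"claw": 1},{"dx": -0.0235,"dy": -0.003,"dz": 0.03,"wx": 0,"wy": 0,"wz": 0,"claw": 1},{"dx": 0,"dy": 0,"dz": 0.035,"wx": 0,"wy": 0,"wz": 0,"claw": 1},{"dx": 0,"dy": 0,"dz": 0.03,"wx": 0,"wy": 0,"wz": 0,"claw": 1},{"dx": 0,"dy": 0,"dz": 0,"wx": 0,"wy": 0,"wz": 0,"claw": 1},{"dx": 0,"dy": 0,"dz": 0,"wx": 0,"wy": 0,"wz": 0,"claw": 1}])

```text
clock: 17.8
tool_pos: [0.4752, -0.2796, 0.0646]
eef_rot: [0.706, 0.708, 0.001, -0.001]
contact_force: [-0.1, 0.2, 0.4]
opening: 1.0
```

Request:
drive_tool(commands=[{"dx": -0.001,"dy": -0.001,"dz": 0.025,"wx": 0,"wy": 0,"wz": 0,"claw": 1},{"dx": 0,"dy": 0,"dz": 0.024,"wx": 0,"wy": 0,"wz": 0,"claw": 1},{"dx": 0,"dy": 0,"dz": 0,"wx": 0,"wy": 0,"wz": 0,"claw": 1},{"dx": 0,"dy": 0,"dz": 0,"wx": 0,"wy": 0,"wz": 0,"claw": 0.2},{"dx": 0,"dy": 0,"dz": 0,"wx": 0,"wy": 0,"wz": 0,"claw": 0.2},{"dx": 0,"dy": 0,"dz": 0,"wx": 0,"wy": 0,"wz": 0,"claw": 0.2},{"dx": 0,"dy": 0,"dz": 0,"wx": 0,"wy": 0,"wz": 0,"claw": 0.2},{"dx": 0,"dy": 0,"dz": 0,"wx": 0,"wy": 0,"wz": 0,"claw": 0.2},{"dx": 0,"dy": 0,"dz": 0,"wx": 0,"wy": 0,"wz": 0,"claw": 0.2}])

```text
clock: 18.7
tool_pos: [0.4733, -0.283, 0.0159]
eef_rot: [0.707, 0.707, 0.0, 0.0]
contact_force: [0.1, -0.0, 3.4]
opening: 0.508
```

Request:
drive_tool(commands=[{"dx": 0,"dy": 0,"dz": -0.03,"wx": 0,"wy": 0,"wz": 0,"claw": 0.2},{"dx": 0,"dy": 0,"dz": -0.045,"wx": 0,"wy": 0,"wz": 0,"claw": 0.2},{"dx": 0.02,"dy": 0.005,"dz": -0.045,"wx": 0,"wy": 0,"wz": 0,"claw": 0.2},{"dx": 0.045,"dy": 0.015,"dz": -0.015,"wx": 0,"wy": 0,"wz": 0,"claw": 0.2},{"dx": 0.048,"dy": 0.015,"dz": 0,"wx": 0,"wy": 0,"wz": 0,"claw": 0.2},{"dx": 0.048,"dy": 0.015,"dz": 0,"wx": 0,"wy": 0,"wz": 0,"claw": 0.2},{"dx": 0.048,"dy": 0.015,"dz": 0,"wx": 0,"wy": 0,"wz": 0,"claw": 0.2},{"dx": 0.048,"dy": 0.015,"dz": 0,"wx": 0,"wy": 0,"wz": 0,"claw": 0.2},{"dx": 0.048,"dy": 0.015,"dz": 0,"wx": 0,"wy": 0,"wz": 0,"claw": 0.2},{"dx": 0.048,"dy": 0.015,"dz": 0,"wx": 0,"wy": 0,"wz": 0,"claw": 0.2},{"dx": 0.048,"dy": 0.015,"dz": 0,"wx": 0,"wy": 0,"wz": 0,"claw": 0.2},{"dx": 0.03,"dy": 0.01,"dz": 0,"wx": 0,"wy": 0,"wz": 0,"claw": 0.2}])

```text
clock: 19.9
tool_pos: [0.6077, 0.1518, 0.1506]
eef_rot: [0.705, 0.709, 0.001, -0.001]
contact_force: [-0.3, 0.1, 0.1]
opening: 0.511
```

Request:
drive_tool(commands=[{"dx": 0.04,"dy": 0.004,"dz": 0,"wx": 0,"wy": 0,"wz": 0,"claw": 0.2},{"dx": 0.03,"dy": 0.002,"dz": 0,"wx": 0,"wy": 0,"wz": 0,"claw": 0.2},{"dx": 0,"dy": 0,"dz": 0,"wx": 0,"wy": 0,"wz": 0,"claw": 0.2},{"dx": 0,"dy": 0,"dz": 0,"wx": 0,"wy": 0,"wz": 0,"claw": 0.2}])

```text
clock: 20.3
tool_pos: [0.613, 0.2167, 0.1502]
eef_rot: [0.706, 0.708, -0.0, -0.0]
contact_force: [-0.1, -0.8, -0.5]
opening: 0.511
```

```bash
python3 held.py red w10.png .0159
python3 - <<'E'
from h import *
p=cam("wrist")
for b in blobs(p,"red",amin=150):
    x,y,w,h=cv2.boundingRect(b["cnt"])
    if y>110:
        zt=p["state"]["tool_pos"][2]-.0159+.02
        print("held", px2w(p,[[x+w/2,y],[x,y+50],[x+w,y+50]],zt).round(4))
    else: print("stand",px2w(p,[[x+w/2,y],[x+w/2,y+h],[x,y+h/2],[x+w,y+h/2]],.012).round(4))
E
```

```text
[0.6129651  0.21668843 0.15024333] 20.3 0.5107713954504833
[255.0, 245.0] [((223, 221, 66, 48), [0.6121, 0.2234])] bbox (205, 197, 101, 87)
[260.0, 92.0] [((249, 81, 25, 26), [0.614, 0.287])] bbox (212, 43, 97, 99)
held [[0.6123 0.2434 0.1544]
 [0.5902 0.2203 0.1544]
 [0.6345 0.2203 0.1544]]
stand [[0.6158 0.3243 0.012 ]
 [0.6161 0.246  0.012 ]
 [0.5766 0.2865 0.012 ]
 [0.6554 0.2865 0.012 ]]
```

Request:
drive_tool(commands=[{"dx": 0.032,"dy": 0.002,"dz": 0,"wx": 0,"wy": 0,"wz": 0,"claw": 0.2},{"dx": 0.032,"dy": 0.0015,"dz": 0,"wx": 0,"wy": 0,"wz": 0,"claw": 0.2},{"dx": 0,"dy": 0,"dz": 0,"wx": 0,"wy": 0,"wz": 0,"claw": 0.2},{"dx": 0,"dy": 0,"dz": 0.03,"wx": 0,"wy": 0,"wz": 0,"claw": 0.2},{"dx": 0,"dy": 0,"dz": 0,"wx": 0,"wy": 0,"wz": 0,"claw": 0.2},{"dx": 0,"dy": 0,"dz": 0,"wx": 0,"wy": 0,"wz": 0,"claw": 0.2}])

```text
clock: 21.0
tool_pos: [0.617, 0.278, 0.1204]
eef_rot: [0.708, 0.706, -0.001, 0.0]
contact_force: [0.5, 0.2, 0.5]
opening: 0.508
```

Request:
drive_tool(commands=[{"dx": 0.002,"dy": 0,"dz": 0.02,"wx": 0,"wy": 0,"wz": 0,"claw": 0.2},{"dx": 0,"dy": 0,"dz": 0.025,"wx": 0,"wy": 0,"wz": 0,"claw": 0.2},{"dx": 0,"dy": 0,"dz": 0.02,"wx": 0,"wy": 0,"wz": 0,"claw": 0.2},{"dx": 0,"dy": 0,"dz": 0.003,"wx": 0,"wy": 0,"wz": 0,"claw": 0.2},{"dx": 0,"dy": 0,"dz": 0,"wx": 0,"wy": 0,"wz": 0,"claw": 0.2},{"dx": 0,"dy": 0,"dz": 0,"wx": 0,"wy": 0,"wz": 0,"claw": 0.2}])

```text
clock: 21.6
tool_pos: [0.6183, 0.2823, 0.0544]
eef_rot: [0.707, 0.707, 0.001, 0.001]
contact_force: [0.0, 0.2, 0.6]
opening: 0.511
```

Request:
drive_tool(commands=[{"dx": -0.002,"dy": -0.002,"dz": 0.004,"wx": 0,"wy": 0,"wz": 0,"claw": 0.2},{"dx": 0,"dy": 0,"dz": 0,"wx": 0,"wy": 0,"wz": 0,"claw": 0.2},{"dx": 0,"dy": 0,"dz": 0,"wx": 0,"wy": 0,"wz": 0,"claw": 0.9},{"dx": 0,"dy": 0,"dz": 0,"wx": 0,"wy": 0,"wz": 0,"claw": 0.9},{"dx": 0,"dy": 0,"dz": 0,"wx": 0,"wy": 0,"wz": 0,"claw": 0.9},{"dx": 0,"dy": 0,"dz": -0.03,"wx": 0,"wy": 0,"wz": 0,"claw": 1},{"dx": 0,"dy": 0,"dz": -0.05,"wx": 0,"wy": 0,"wz": 0,"claw": 1},{"dx": -0.04,"dy": 0,"dz": -0.05,"wx": 0,"wy": 0,"wz": 0,"claw": 1},{"dx": -0.05,"dy": 0,"dz": -0.02,"wx": 0,"wy": 0,"wz": 0,"claw": 1},{"dx": 0,"dy": 0,"dz": 0,"wx": 0,"wy": 0,"wz": 0,"claw": 1},{"dx": 0,"dy": 0,"dz": 0,"wx": 0,"wy": 0,"wz": 0,"claw": 1}])

```text
clock: 22.7
tool_pos: [0.6157, 0.2007, 0.1871]
eef_rot: [0.708, 0.706, 0.0, 0.001]
contact_force: [-0.3, 0.1, 0.2]
opening: 1.0
```

```bash
python3 look.py w11.png;python3 - <<'E'
from h import *
p=cam("side");save(p,"s11.png")
a=np.hstack([cv2.imread("pics/w11.png")[0:320,120:440],cv2.resize(cv2.imread("pics/s11.png")[80:240,150:350],(400,320))]);cv2.imwrite("pics/m11.png",a)
E
```

```text
[0.6157 0.2007 0.1871] 22.7
blue [233.0, 222.0] outer@20 (0.5922, 0.144) 85.0 outer@12 [0.5916 0.1406] hole@20 [0.5899, 0.1303]
red [256.0, 73.0] outer@20 (0.6152, 0.2862) 76.8 outer@12 [0.6152 0.2866] hole@20 [0.6155, 0.2884]
pink [25.0, 140.0] outer@20 (0.3806, 0.2273) 53.4 outer@12 [0.3744 0.2261] hole@20 None
yellow [64.0, 40.0] outer@20 (0.4469, 0.319) 58.3 outer@12 [0.4424 0.3202] hole@20 [0.4478, 0.318]
```

View pics/m11.png

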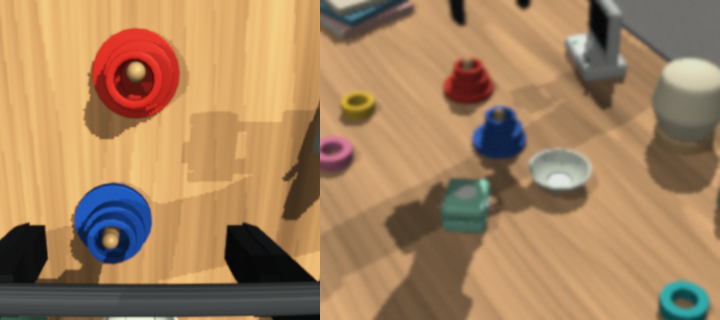

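Both stacks look right, but red small seems offset toward the camera, so I measure it against the 12 mm limit.

Run:
```python
from h import *
p=cam("wrist")
im=cv2.resize(p["color"][15:135,196:316],None,fx=5,fy=5,interpolation=cv2.INTER_CUBIC);cv2.imwrite("pics/c12.png",cv2.cvtColor(im,cv2.COLOR_RGB2BGR))
```

```text
(no output)
```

View pics/c12.png

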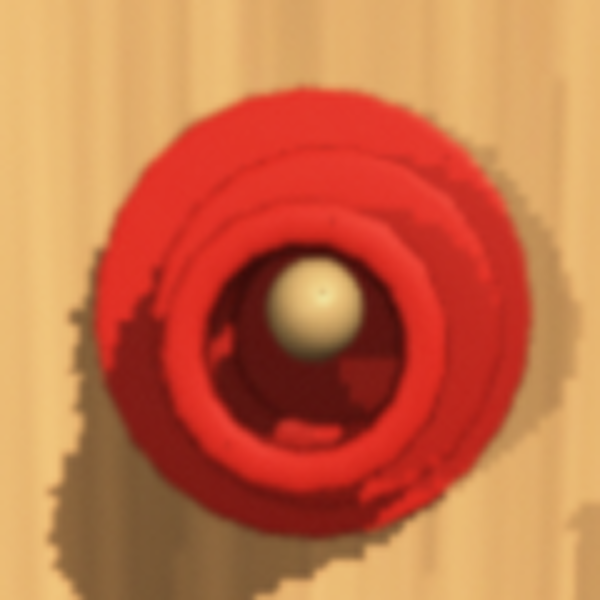

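Run:
```python
from h import *
p=cam("wrist")
f=lambda pts,z:px2w(p,[[196+x/5-.4,15+y/5-.4] for x,y in pts],z)[:,:2].round(4).tolist()
print("small c, l,r,t,b",f([(304,347),(163,347),(445,347),(304,205),(304,490)],.052))
print("post tip",f([(316,306)],.0585),"base",f([(313,312)],.012))
print("large top edge",f([(325,148)],.032))
```

```text
small c, l,r,t,b [[0.6137, 0.2808], [0.5915, 0.2807], [0.6358, 0.2809], [0.6136, 0.3021], [0.6137, 0.2586]]
post tip [[0.6155, 0.2867]] base [[0.6153, 0.2876]]
large top edge [[0.6171, 0.313]]
```

Red small is about 6 mm off the post axis, and the hole allows at most 8.5 mm, under the 12 mm limit. Its rim images as round, so it lies flat. Handing in.

```bash
python3 -c "
from h import *
print(r.finish_job(), r.get_state()['clock'])"
```

```text
the job is handed in; nothing more can be done
the job is handed in; nothing more can be done
```

The job is handed in after about 23 s of the 93 s allowed. Both blue rings are on the blue stand and both red rings are on the red stand, large below and small on top. `finish_job` gives no verdict, so this rests on my own checks.

- **Last checks (wrist and side views):** Both stacks look flat and sit over their posts. On the red stand, the small ring's centre is about 6 mm off the post axis and the large ring's about 4 mm. On the blue stand, the large ring measured about 3–4 mm off before the small one went on. I only checked the blue small ring by eye after placing it. The holes allow at most about 8.5 mm of offset, so all four should be within the 12 mm limit. I judged ring heights by eye only.
- **Other objects:** The yellow and pink rings, dish and case were in view at the end. None looked disturbed, but I did not measure how far they might have shifted. The turquoise ring is visible, and the gripper stayed well away from the baby bottle. The gripper was open and well clear when I handed in.
- **Failed or disagreeing:** The first move call was refused because of empty rows, and nothing moved. In the gripper, the rings' y position from the wrist camera disagreed by 2–5 mm with where I had picked them up. That is probably why some rings sit off-centre.
- **Pictures:** I viewed 15, one over the budget, to check the red small ring's offset.

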